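# Gauge the gingerbread pillars and sort them

### The job

These gingerbread pillars have to slide over the rod of the cake stand. One at a time, lift each pillar out of the baking mould, slide it down the brass gauge pin as far as it goes, and put it in a tray before you fetch the next: standing upright in the blue tray if it went right down to the gauge's foot, in the red tray if it stopped on the pin's shoulder. Leave the other things on the counter where they are.

Things in the scene. Friction and masses are not known exactly. Their poses are not given: they have to be found in the camera images.
- pillar_a: gingerbread pillar, one of 3 or 4 alike outside (an absent one has no pose). Brown, 72 mm high, about 120 g: foot 62 mm square, 14 mm thick; above it an octagonal neck 46 mm across flats (flats face body x, y and each 45 degrees). Upright bore 28 mm wide right through; in some, narrowed to 20 mm from 16 to 28 mm above the underside. Origin: centre of underside, z up. Starts in a mould pocket.
- pillar_b: gingerbread pillar, one of 3 or 4 alike outside (an absent one has no pose). Brown, 72 mm high, about 120 g: foot 62 mm square, 14 mm thick; above it an octagonal neck 46 mm across flats (flats face body x, y and each 45 degrees). Upright bore 28 mm wide right through; in some, narrowed to 20 mm from 16 to 28 mm above the underside. Origin: centre of underside, z up. Starts in a mould pocket.
- pillar_c: gingerbread pillar, one of 3 or 4 alike outside (an absent one has no pose). Brown, 72 mm high, about 120 g: foot 62 mm square, 14 mm thick; above it an octagonal neck 46 mm across flats (flats face body x, y and each 45 degrees). Upright bore 28 mm wide right through; in some, narrowed to 20 mm from 16 to 28 mm above the underside. Origin: centre of underside, z up. Starts in a mould pocket.
- pillar_d: gingerbread pillar, one of 3 or 4 alike outside (an absent one has no pose). Brown, 72 mm high, about 120 g: foot 62 mm square, 14 mm thick; above it an octagonal neck 46 mm across flats (flats face body x, y and each 45 degrees). Upright bore 28 mm wide right through; in some, narrowed to 20 mm from 16 to 28 mm above the underside. Origin: centre of underside, z up. Starts in a mould pocket.
- mould: dark steel baking mould, fixed, 200 x 200 mm, 24 mm high, with four square open pockets 68 mm wide and 18 mm deep at +-47.5 mm in its x and y. Origin: centre of the underside. Pillars lift straight up out of it.
- gauge_foot (a point): fixed gauge, brass pin on a black foot: centre of the upper face of its round foot (96 mm across), 12 mm above the counter, where the upright pin begins. A pillar with a clear bore slides down until its underside lies on the foot.
- gauge_shoulder (a point): fixed gauge: on the pin's axis, 40 mm above the foot, where the pin's 24 mm thick lower part ends. Above it a 45 degree shoulder narrows to 14 mm thick in 5 mm. A pillar with a narrowed bore stops on it, its underside about 26 mm above the foot.
- gauge_tip (a point): fixed gauge: top end of the pin, 71 mm above the foot. The upper part is 14 mm thick and tapers over the last 6 mm.
- blue_tray: blue open tray, loose, 120 mm (x) by 190 mm (y) outside, 30 mm high, walls and floor 5 mm, 0.5 kg. Origin: centre of the underside. For pillars that fit: room for two standing side by side along its y, about 88 mm apart, and no more than two ever belong in it.
- red_tray: red open tray, loose, same size as the blue one, origin likewise. For pillars that do not fit; no more than two ever belong in it.
- milk_jug: bystander, loose: steel milk jug with a handle, 72 mm across, 85 mm high, to be left where it is
- spice_jar: bystander, loose: small amber spice jar, 52 mm across, 85 mm high, to be left where it is
- jam_jar: bystander, loose: glass jam jar with red cap, 64 mm across, 95 mm high, to be left where it is
- spatula: bystander, loose: green-handled spatula lying flat, to be left where it is
- cocoa_tin: bystander, loose: green cocoa tin, 70 mm across, 110 mm high, to be left where it is
- spoon: bystander, loose: steel spoon lying flat, to be left where it is
Things that resemble listed ones, but are neither listed nor needed, are in the scene too. Leave any purple look-alike of the pillar_c alone.

How it is judged:
By the outcome, as a careful person would: the job done as asked, in the order asked, and still so for the second after the job is handed in, with the robot touching nothing.
Of pillar_a, pillar_b, pillar_c, pillar_d only 3 to 4 are there at a start; the rules pass over those that are not, and their reading is None.
At some moment in a run one of blue_tray, red_tray may be knocked a few centimetres aside while the robot is not near it.
It also fails if it takes over 210 s, if anything falls off the work surface, if the arm or the gripper's body presses on something with over 40 N, if the wrist force passes 120 N, or if a joint passes its speed limit or range.

### The arm

A 6-joint arm with a two-finger parallel gripper is mounted at the origin on the work surface. World frame = base frame: x ahead of the robot, y to its left, z up, the work surface at z = 0. Lengths are in mm, angles in rad, forces in N, time in s.
With the tool pointing down it reaches from about 275 to 750 mm from the base axis. Payload 10.2 kg.
Tool frame: the origin (TCP) lies midway between the tips of the shut fingers; the grasp point (between the pads) lies 19 mm behind it; z points along the fingers, y is the line along which they close (so a half turn about z gives the same grasp; the last joint's range is limited). The gripper opens to 85 mm and grips with 20 to 120 N. Pads are 22 mm wide; open, the fingers measure 114 mm over their backs; the gripper's body (76 mm by 85 mm) begins 54 mm behind the grasp point. The pads swing forward as they close: fully open they stand 13 mm farther back than shut.
Start: joints at [-1.443, 0.313, 1.498, -0, 1.331, -0.223], TCP at [180.403, -493.037, 231.294] pointing down, gripper open.
Joint ranges: [-2.94, 2.94], [-0.97, 2.17], [0.19, 2.56], [-1.23, 4.37], [0.02, 3.11], [-2.88, 2.88]. Speed limits (rad/s): [2.39, 2.39, 3.01, 3.14, 3.14, 3.14].

### API

Orientations are given as a unit quaternion [w, x, y, z].
In Python, from rig import ctrl, capture, camera_info gives the robot as it stands.
- The arm moves only by the tool apply_moves, never from a script. Its argument "targets" is a list of rows, each a list of 3 entries, a list of its own where there are three numbers: the finger opening in mm, from 0 to 85.4, then the shift along the world's x, y, z in mm, then the turn, a rotation vector about the world's x, y, z in degrees. In form: [[grip, [dx, dy, dz], [rx, ry, rz]], ...]. A call has 1 to 20 rows; each row is the pose to reach, as a shift and turn from the pose commanded when the call began; what a row does not reach only later rows make up. A row lasts 1/10 s, in which the tool goes at most 50 mm and 8.59 degrees, less where a joint would pass 70% of its speed; a pose out of reach is approached as far as the arm can. A call with a gripper value outside its range is refused whole. The fingers move at their own pace and stop on an object; "squeeze" is the grip in N (left out, the last holds). Time passes only in rows, so rows that repeat a pose let the fingers close. It gives the time, the measured TCP pose, the force, the opening and the grip force at its end, in the units of the state.
- ctrl.sense(): the state, without advancing time (a new reading comes with each control period).
- capture(name): name is "side" or "top" or "wrist"; returns (picture, depth): 420x560x3 uint8, blue, green, red; 420x560 float32, mm along the optical axis (not along the pixel's ray), 0 where there is no reading.
- camera_info(name): a dict with "vfov" (degrees; the focal length in pixels is half the picture's height over the tangent of half this angle, whatever the lens; pixels are square), "cx", "cy" (the principal point, pixels), "extrinsics" (4x4, takes a point from camera to world coordinates). Camera axes: x right, y down, z forward; pixel columns grow to the right and rows downward; lengths in mm; the calibration is good to about 2 mm. A picture is of the moment at which its call begins: read the wrist's pose just before it. camera_info takes no time and is no camera call; for the wrist camera it gives the pose at the moment of the call.
- ctrl.finish_job(): hands the job in; it is judged then, once.
The state is a dict: "time_s": time; "joints": joint angles; "dq": joint speeds; "tau": joint torques, N m; "eef_pos": TCP position; "ee_rot": TCP orientation; "force": force on the tool from outside, world axes, zero at the start; "wrist_torque": the same for the moment, N m; "grip_width": opening from 0.0 (shut) to 1.0 (fully open); "grip_force": force on a finger pad.
Only numpy, scipy, OpenCV 4.12 (cv2) and the standard library are available. Lean on these libraries where they do the work, as an engineer would, in place of code of your own. Each camera call takes 0.05 s, during which the arm holds its last target. There are 200 camera calls.

## Working session

There is one attempt and no reset: what is moved stays moved. The work goes in short steps, Python scripts to look and compute and a tool call to move; the robot and the scene stay as the last step left them, time stands still between calls to the robot, and variables do not carry over. Pictures are saved under pics/ and viewed, at most 14 in all, crops included, and the job is handed in when it is done.

Besides the shell and the picture viewer there is one more tool, called after "Emit:" as a command line: name --argument value ..., lists and objects as JSON in quotes. apply_moves: Moves the arm, as the interface text tells. Its arguments: {"type":"object","properties":{"targets":{"type":"array","items":{"type":"array"}},"squeeze":{"type":"number"}},"required":["targets"]}

```bash
ls; mkdir -p pics
cat > h.py <<'E'
import numpy as np, cv2
from rig import ctrl, capture, camera_info
def shot(n,f):
    ci=camera_info(n); im,d=capture(n); cv2.imwrite(f'pics/{f}.png',im); np.savez(f'pics/{f}.npz',im=im,d=d,E=np.array(ci['extrinsics']),k=np.array([210/np.tan(np.radians(ci['vfov']/2)),ci['cx'],ci['cy']])); return im,d
def load(f):
    z=np.load(f'pics/{f}.npz'); return z['im'],z['d'],z['E'],z['k']
def cloud(f):
    im,d,E,k=load(f); v,u=np.mgrid[:420,:560]
    p=np.stack([(u-k[1])/k[0]*d,(v-k[2])/k[0]*d,d],-1)
    P=p@E[:3,:3].T+E[:3,3]; P[d<=0]=np.nan; return im,P
def ray(f,u,v,z):
    "point of pixel's ray at height z"
    _,_,E,k=load(f); r=E[:3,:3]@np.array([(u-k[1])/k[0],(v-k[2])/k[0],1]); return E[:3,3]+r*(z-E[2,3])/r[2]
E
python3 - <<'E'
from h import *
for n in ('side','top','wrist'):
    shot(n,n+'0'); print(n,camera_info(n))
print(ctrl.sense())
E
```

```text
pics
side {'vfov': 42.52354181718372, 'cx': 277.92516378015847, 'cy': 205.37877726105796, 'extrinsics': array([[-9.19440099e-01, -2.98541028e-01,  2.55935849e-01,
         4.99164599e+01],
       [-3.93228911e-01,  6.96444689e-01, -6.00279783e-01,
         1.17784006e+03],
       [ 9.62980747e-04, -6.52562679e-01, -7.57734137e-01,
         1.55586584e+03],
       [ 0.00000000e+00,  0.00000000e+00,  0.00000000e+00,
         1.00000000e+00]])}
top {'vfov': 45.81845635258669, 'cx': 281.5229280368554, 'cy': 209.7112300083457, 'extrinsics': array([[ 9.50725439e-03, -9.82691368e-01,  1.85006180e-01,
         2.48147795e+02],
       [-9.99712616e-01, -5.26910291e-03,  2.33863550e-02,
         4.92092127e+00],
       [-2.20067526e-02, -1.85175352e-01, -9.82459053e-01,
         1.55332929e+03],
       [ 0.00000000e+00,  0.00000000e+00,  0.00000000e+00,
         1.00000000e+00]])}
wrist {'vfov': 58.100397837594336, 'cx': 279.4793159113031, 'cy': 207.60375835022745, 'extrinsics': array([[ 3.44493925e-01, -8.89097128e-01, -3.01380545e-01,
         2.58413368e+02],
       [-9.38786429e-01, -3.269
[... 218 characters left out ...]
+00]])}
{'time_s': 0.15, 'joints': array([-1.44339898e+00,  3.13338122e-01,  1.49825166e+00,  7.01719511e-06,
        1.33102829e+00, -2.23404204e-01]), 'dq': array([-0.00130295,  0.00010843, -0.00388495,  0.00136862,  0.00051747,
       -0.00086054]), 'tau': array([ 9.02247757e-04, -4.12373221e+01, -2.59795922e+01, -1.92223397e-04,
        3.23225089e-03, -3.03617901e-05]), 'eef_pos': array([ 180.37914473, -492.830478  ,  230.86213121]), 'ee_rot': array([-5.11953878e-04,  9.84656698e-01,  1.74501933e-01,  2.80061649e-05]), 'force': array([0.24065848, 0.44660139, 0.35320108]), 'wrist_torque': array([-0.03250932,  0.03614312,  0.03008241]), 'grip_force': 0.0, 'grip_width': 1.0004598827574906}
```

View pics/top0.png

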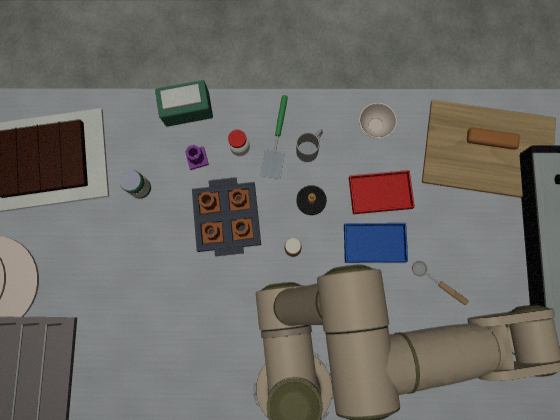

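View pics/side0.png

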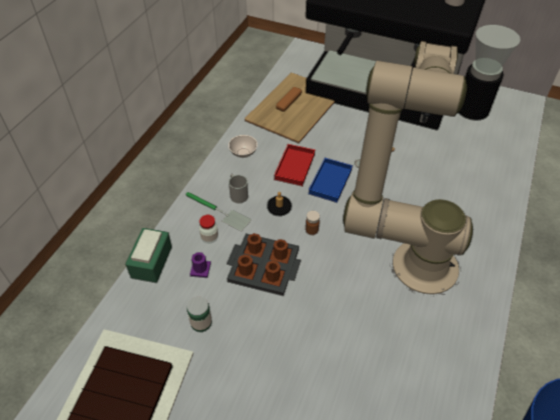

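Top view: the candidates are four brown pillars in the mould at (208,201), (238,198), (212,232) and (242,229), plus the purple look-alike at (196,156), which I'll leave alone. The gauge is at (312,200), the red tray at (381,192) and the blue tray at (376,243). The side view agrees: pillars around (265,260), gauge at (280,203).

Run:
```python
from h import *
t,_=cloud('top0')[0:2]; s=cloud('side0')[0]
a=cv2.resize(t[165:270,185:325],None,fx=5.5,fy=5.5,interpolation=cv2.INTER_CUBIC)[:300*2,:]
b=cv2.resize(s[180:300,210:320],None,fx=5,fy=5,interpolation=cv2.INTER_CUBIC)
cv2.imwrite('pics/c1.png',a);cv2.imwrite('pics/c2.png',b)
for f in('top0','side0'):
    im,P=cloud(f); h=cv2.cvtColor(im,cv2.COLOR_BGR2HSV)
    Z=P[...,2]
    for n,m in (('pill',(Z>68)&(Z<90)&(h[...,0]<14)&(h[...,1]>120)),('red',((h[...,0]<5)|(h[...,0]>174))&(h[...,1]>150)&(Z<45)),('blue',(abs(h[...,0]-112)<12)&(h[...,1]>150)&(Z<45)),('foot',(Z>6)&(Z<20)&(h[...,2]<50)),('brass',(abs(h[...,0]-20)<7)&(h[...,1]>120)&(Z>30)&(Z<95))):
        c,l,st,ce=cv2.connectedComponentsWithStats(m.astype(np.uint8))
        for i in range(1,c):
            if st[i,4]<12: continue
            q=P[l==i]; q=q[~np.isnan(q[:,0])]
            if abs(q[:,0].mean()-500)>350 or abs(q[:,1].mean())>550: continue
            ext=''
            if n in('red','blue'):
                r=cv2.minAreaRect(q[q[:,2]>22][:,:2].astype(np.float32)); ext=np.round(np.r_[r[0],r[1],r[2]],1)
            print(f,n,st[i,4],ce[i].round(1),q.mean(0).round(1),'min',np.percentile(q,2,0).round(),'max',np.percentile(q,98,0).round(),ext)
```

```text
top0 pill 127 [237.1 196. ] [567.9 175.8  77.8] min [546. 155.  70.] max [589. 197.  86.] 
top0 pill 125 [206.2 199. ] [557.9 269.8  77.4] min [536. 248.  69.] max [580. 292.  84.] 
top0 pill 130 [240.2 226.1] [475.2 164.   77.1] min [454. 142.  70.] max [497. 186.  84.] 
top0 pill 134 [209.3 229.8] [463.4 256.9  77.3] min [442. 235.  69.] max [485. 279.  84.] 
top0 red 2303 [381.  191.9] [ 598.3 -273.3    8.7] min [ 535. -363.   -2.] max [ 657. -179.   33.] [ 596.1 -270.9  119.4  191.1    6. ]
top0 foot 36 [200.3 118.6] [840.3 310.6  14.3] min [831. 273.   7.] max [851. 349.  20.] 
top0 foot 31 [175.7 123.4] [823.9 390.8  14.5] min [817. 358.   7.] max [831. 420.  19.] 
top0 foot 14 [148.  191.3] [595.7 468.9  13.5] min [581. 463.   8.] max [612. 481.  18.] 
top0 foot 568 [310.9 200.3] [569.1 -50.9  12.3] min [529. -93.   7.] max [612. -10.  19.] 
side0 pill 98 [253.8 239.7] [564.5 181.2  76.3] min [545. 159.  69.] max [587. 202.  84.] 
side0 pill 102 [280.2 245.5] [471.6 168.2  76.3] min [451. 146.  69.] max [493. 190.  85.] 
side0 pill 120 [244.6 261.2] [555.5 274.   75.9] min [535. 250.  69.] max [578. 296.  84.] 
side0 pill 115 [272.5 267.3] [460.6 259.8  75.9] min [439. 235.  69.] max [482. 283.  83.] 
side0 red 1042 [294.2 164.6] [ 597.4 -273.9    9.9] min [ 534. -365.   -4.] max [ 655. -172.   32.] [ 593.1 -266.7  115.6  200.5    5. ]
side0 foot 237 [279.  206.6] [565.4 -41.3  12.2] min [526. -87.   6.] max [610.  -5.  19.] 
side0 foot 15 [231.9 280.9] [582.  324.5  12. ] min [571. 322.   8.] max [594. 328.  17.] 
side0 foot 46 [250.1 285.4] [517.3 317.9  14.6] min [475. 313.   6.] max [562. 326.  20.] 
side0 foot 34 [273.1 291.1] [437.8 308.1  14.6] min [408. 302.   8.] max [469. 313.  20.]
```

View pics/c1.png

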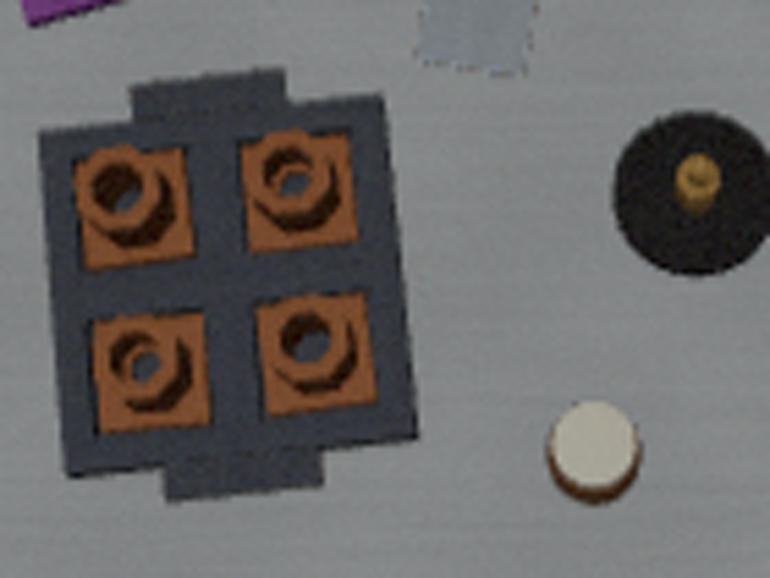

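View pics/c2.png

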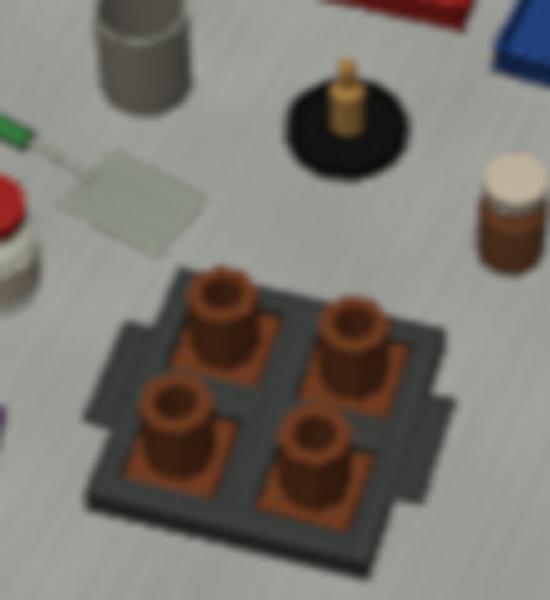

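The top crop shows bores at (126,188) and (305,338) that look clear, and at (291,180) and (145,365) that look narrowed. The gauge pin is at (697,178). In the side crop the four pillars are brown octagons in the dark mould and the pin is at (347,95). Measured heights match the text: pillar tops 77 (expected 78), gauge foot 12. The two fixed cameras differ by about 4 mm, so I'll refine with the wrist camera, starting with the gauge.

Emit:
apply_moves --targets '[[85, [35, 40, 10], [0, 0, 3]], [85, [70, 80, 30], [0, 0, 6]], [85, [105, 122, 50], [0, 0, 9]], [85, [140, 163, 60], [0, 0, 12]], [85, [175, 204, 60], [0, 0, 15]], [85, [210, 244, 60], [0, 0, 18]], [85, [245, 285, 60], [0, 0, 21]], [85, [280, 326, 60], [0, 0, 24]], [85, [315, 367, 60], [0, 0, 26]], [85, [350, 407, 60], [0, 0, 28]], [85, [385, 448, 60], [0, 0, 30]], [85, [414, 482, 60], [0, 0, 32]], [85, [414, 482, 60], [0, 0, 32]], [85, [414, 482, 60], [0, 0, 32]]]'

```text
time_s: 1.55
eef_pos: [596.1, -7.1, 289.9]
ee_rot: [-0.001, 0.897, 0.441, -0.0]
force: [-1.2, -0.5, -0.9]
grip_width: 0.992
grip_force: 0.0
```

Run:
```python
from h import *
s=ctrl.sense();print(s['eef_pos'],s['ee_rot'],s['joints'],s['time_s']); shot('wrist','w1')
```

```text
[596.10474628  -7.14008573 289.869769  ] [-8.39963598e-04  8.97327210e-01  4.41365031e-01 -2.85654009e-04] [-2.08745159e-01  4.45295057e-01  1.15884675e+00  9.68637941e-04
  1.53893788e+00  4.47780560e-01] 1.55
```

View pics/w1.png

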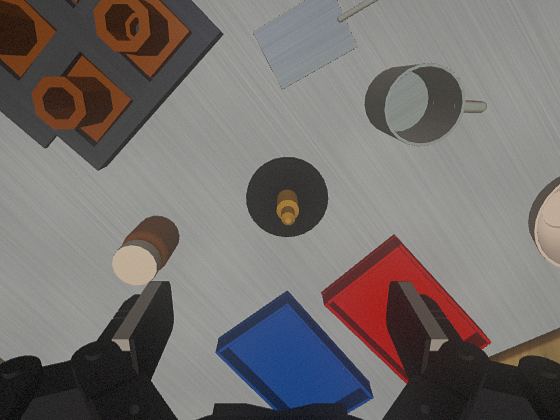

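Wrist view: gauge foot centre around (287,197), pin tip around (288,218), pillars at top left, both trays at the bottom. Next, the mould view.

Emit:
apply_moves --targets '[[85, [-10, 45, 0], [0, 0, 0]], [85, [-20, 90, 0], [0, 0, 0]], [85, [-30, 135, 0], [0, 0, 0]], [85, [-40, 180, 0], [0, 0, 0]], [85, [-45, 225, 0], [0, 0, 0]], [85, [-50, 255, 0], [0, 0, 0]], [85, [-53, 264, 0], [0, 0, 0]], [85, [-53, 264, 0], [0, 0, 0]], [85, [-53, 264, 0], [0, 0, 0]], [85, [-53, 264, 0], [0, 0, 0]]]'

```text
time_s: 2.6
eef_pos: [541.9, 251.3, 291.4]
ee_rot: [0.0, 0.899, 0.438, -0.0]
force: [0.5, 0.1, 0.1]
grip_width: 0.995
grip_force: 0.0
```

```bash
cat >> h.py <<'E'
def tops(f):
    "neck-top centres of brown pillars from octagon outline between z 66..92"
    im,P=cloud(f); h=cv2.cvtColor(im,cv2.COLOR_BGR2HSV); Z=P[...,2]
    m=(Z>64)&(Z<92)&(h[...,0]<16)&(h[...,1]>110)
    c,l,st,ce=cv2.connectedComponentsWithStats(m.astype(np.uint8)); o=[]
    for i in range(1,c):
        if st[i,4]<250: continue
        zt=np.nanmedian(Z[l==i][Z[l==i]>np.nanpercentile(Z[l==i],60)])
        mm=((l==i)&(Z>zt-5)).astype(np.uint8)
        k=cv2.findContours(mm,0,1)[0]; k=max(k,key=cv2.contourArea)
        w=np.array([ray(f,*p[0],zt)[:2] for p in k],np.float32)
        hull=cv2.convexHull(w); M=cv2.moments(hull); cc=(M['m10']/M['m00'],M['m01']/M['m00'])
        r=cv2.minAreaRect(hull); o.append((ce[i].round(),np.round(cc,1),round(float(zt),1),np.round(r[1],1),round(r[2],1)))
    return o
def gauge(f):
    im,P=cloud(f); h=cv2.cvtColor(im,cv2.COLOR_BGR2HSV); Z=P[...,2]
    near=np.hypot(P[...,0]-568,P[...,1]+46)<70
    m=near&(Z>5)&(Z<95); 
    k=max(cv2.findContours(m.astype(np.uint8),0,1)[0],key=cv2.contourArea)
    w=np.array([ray(f,*p[0],12)[:2] for p in k],np.float32); e=cv2.minEnclosingCircle(w); el=cv2.fitEllipse(w)
    t=near&(Z>76)&(Z<92); q=P[t]; b=near&(Z>40)&(Z<54)
    return 'foot',e,el,'tip',q.mean(0).round(1),len(q), np.nanmedian(Z[near&(Z>5)&(Z<20)])
E
python3 - <<'E'
from h import *
s=ctrl.sense();print(s['eef_pos'],s['ee_rot'],s['joints'],s['time_s']); shot('wrist','w2')
for f in('w1','w2','top0'):
    print(f); [print(*x) for x in tops(f)]
print(gauge('w1'));print(gauge('top0'))
for z in(12,):print(ray('w1',287,197,z))
print(ray('w1',288,219,83))
for f in('w1','top0'):
    im,P=cloud(f); h=cv2.cvtColor(im,cv2.COLOR_BGR2HSV)
    for n,m in(('b',(abs(h[...,0]-112)<14)&(h[...,1]>130)),('r',((h[...,0]<4)|(h[...,0]>175))&(h[...,1]>170))):
        q=P[m&(P[...,2]<40)&(P[...,2]>20)&(P[...,0]<700)&(P[...,1]<-120)]; q=q[~np.isnan(q[:,0])]
        if len(q)>20: print(f,n,cv2.minAreaRect(q[:,:2].astype(np.float32)),np.median(q[:,2]))
E
```

```text
[541.87249439 251.34925073 291.37687341] [ 1.40442693e-04  8.98863457e-01  4.38228782e-01 -2.82319002e-05] [ 2.38487529e-01  4.46941754e-01  1.15260691e+00 -2.86582622e-04
  1.54203919e+00  9.02037653e-01] 2.6
w1
[124.  25.] [568.1 174.5] 77.6 [39.4 47.4] 52.4
[ 61. 102.] [477.1 163.6] 77.6 [45.4 48.5] 53.0
w2
[280. 142.] [559.2 271.6] 77.6 [46.5 45.2] 53.2
[215. 210.] [465.2 257.9] 77.4 [46.4 46.8] 52.0
[345. 209.] [569.2 177.9] 77.4 [46.3 46.3] 52.0
[280. 268.] [477.  165.5] 77.3 [48.2 45.5] 52.1
top0
('foot', ((573.6177978515625, -50.27911376953125), 48.06534194946289), ((573.5125732421875, -50.20909881591797), (94.00399780273438, 95.09528350830078), 144.17684936523438), 'tip', array([573.5, -50.1,  79.4]), 128, np.float64(10.878123066349474))
('foot', ((571.9992065429688, -57.50204086303711), 57.602298736572266), ((571.7702026367188, -52.99919891357422), (93.6747055053711, 99.67858123779297), 157.95748901367188), 'tip', array([571.8, -51.8,  80.1]), 16, np.float64(11.671464688637116))
[574.78299015 -49.21463047  12.        ]
[574.14363452 -49.77998982  83.        ]
w1 b ((439.5083923339844, -247.35110473632812), (117.2140884399414, 188.45606994628906), 1.1831481456756592) 27.451010707749674
w1 r ((598.4752197265625, -269.9975280761719), (119.19371795654297, 189.781005859375), 5.75819730758667) 28.4916479823778
top0 b ((455.2776794433594, -433.9762878417969), (373.6997985839844, 560.4539794921875), 0.47742795944213867) 31.03668311010688
top0 r ((476.6187438964844, -442.1275329589844), (543.343017578125, 422.7757568359375), 89.91350555419922) 28.635807775905505
```

View pics/w2.png

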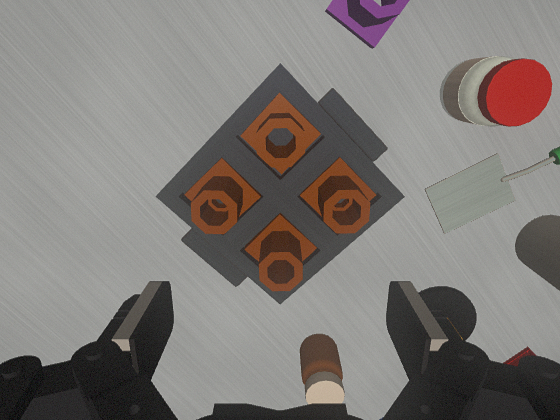

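The mould view shows pillars at pixels (280,142), (215,210), (345,209) and (280,268), all with top z≈77.5, sizes 46 and yaw 52 = 7+45°. The purple look-alike is separate at (370,10). I'll start with the pillar at (477,165.5).

Emit:
apply_moves --squeeze 40 --targets '[[85, [-20, -26, -30], [0, 0, 0]], [85, [-40, -54, -60], [0, 0, 0]], [85, [-65, -86, -95], [0, 0, 0]], [85, [-65, -86, -135], [0, 0, 0]], [85, [-65, -86, -165], [0, 0, 0]], [85, [-65, -86, -190], [0, 0, 0]], [85, [-65, -86, -190], [0, 0, 0]], [85, [-65, -86, -190], [0, 0, 0]]]'

```text
time_s: 3.45
eef_pos: [476.9, 166.5, 102.1]
ee_rot: [0.0, 0.899, 0.439, 0.0]
force: [1.3, -0.2, 0.4]
grip_width: 0.996
grip_force: 0.0
```

Run:
```python
from h import *
s=ctrl.sense();print(s['eef_pos'],s['ee_rot'],s['joints'],s['time_s']); shot('wrist','w3')
[print(*x) for x in tops('w3')]
```

```text
[476.88739186 166.51677472 102.08786712] [1.12215139e-04 8.98580641e-01 4.38808341e-01 2.44637324e-04] [ 1.03635938e-01  4.13983166e-01  1.72171696e+00 -5.05844516e-05
  1.00535593e+00  7.65915148e-01] 3.45
[279.   5.] [545.5 253.4] 77.3 [ 2.8 23.5] 52.1
[429. 120.] [568.4 177.2] 77.4 [45.7 47.2] 52.1
[127. 121.] [465.  257.2] 77.5 [47. 46.] 5.3
[279. 257.] [476.5 165.1] 77.3 [47.5 46. ] 52.1
```

View pics/w3.png

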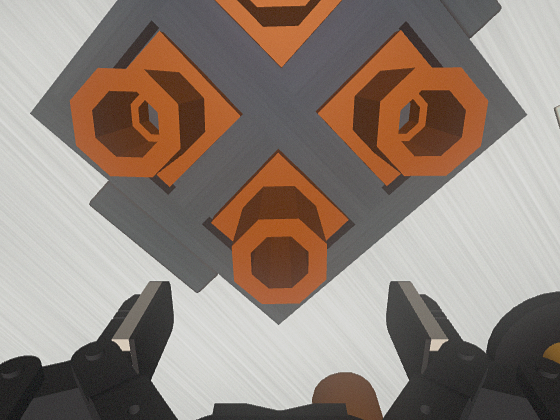

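The target pillar is centred between the fingers at pixel (279,257), measured at (476.5,165.1), and both views agree. Inner collars are visible in the two side pillars at (150,118) and (410,118). Now descend and grip.

Emit:
apply_moves --squeeze 40 --targets '[[85, [0, -1, -20], [0, 0, 0]], [85, [0, -1, -40], [0, 0, 0]], [85, [0, -1, -58], [0, 0, 0]], [85, [0, -1, -68], [0, 0, 0]], [85, [0, -1, -68], [0, 0, 0]], [40, [0, -1, -68], [0, 0, 0]], [40, [0, -1, -68], [0, 0, 0]], [40, [0, -1, -68], [0, 0, 0]], [40, [0, -1, -68], [0, 0, 0]], [40, [0, -1, -68], [0, 0, 0]], [40, [0, -1, -68], [0, 0, 0]], [40, [0, -1, -68], [0, 0, 0]]]'

```text
time_s: 4.7
eef_pos: [477.0, 166.0, 34.3]
ee_rot: [0.0, 0.898, 0.439, 0.001]
force: [-0.7, -1.1, 7.6]
grip_width: 0.531
grip_force: 41.4
```

Emit:
apply_moves --targets '[[40, [0, 0, 15], [0, 0, 0]], [40, [0, 0, 35], [0, 0, 0]], [40, [0, 0, 60], [0, 0, 0]], [40, [0, 0, 85], [0, 0, 0]], [40, [0, 0, 105], [0, 0, 0]], [40, [0, 0, 116], [0, 0, 0]], [40, [15, -35, 116], [0, 0, 0]], [40, [35, -75, 116], [0, 0, 0]], [40, [55, -115, 116], [0, 0, 0]], [40, [75, -155, 116], [0, 0, 0]], [40, [90, -190, 116], [0, 0, 0]], [40, [97, -210, 116], [0, 0, 0]], [40, [97, -216, 116], [0, 0, 0]], [40, [97, -216, 116], [0, 0, 0]], [40, [97, -216, 116], [0, 0, 0]], [40, [97, -216, 116], [0, 0, 0]]]'

```text
time_s: 6.3
eef_pos: [573.1, -48.9, 149.3]
ee_rot: [-0.0, 0.898, 0.44, -0.0]
force: [-0.0, 0.3, -1.1]
grip_width: 0.536
grip_force: 41.6
```

Run:
```python
from h import *
s=ctrl.sense();print(s['eef_pos'],s['ee_rot'],s['joints'],s['time_s']); shot('wrist','w4')
im,P=cloud('w4'); h=cv2.cvtColor(im,cv2.COLOR_BGR2HSV); Z=P[...,2]
m=(Z>150)&(h[...,0]<16)&(h[...,1]>110); q=P[m]; print(np.nanpercentile(q,[2,50,98],0))
```

```text
[573.11145342 -48.86307071 149.33361761] [-1.49856334e-04  8.98117703e-01  4.39755122e-01 -5.37287621e-05] [-2.88718030e-01  4.94605321e-01  1.45424124e+00  1.58938400e-04
  1.19302814e+00  3.71367644e-01] 6.3
[[552.8061048  -71.9284662  153.69015457]
 [577.13386929 -48.86302002 189.63262919]
 [620.07933938 -27.30812612 209.80421162]]
```

View pics/w4.png

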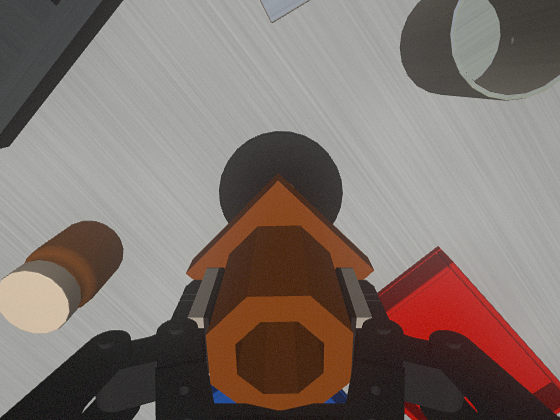

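The pillar is held upright, neck-top centre at pixel (280,352), and the gauge foot is at about (281,192). I'll compute the in-hand offset from the pin.

```bash
cat >> h.py <<'E'
def inhand(f,zt):
    im,P=cloud(f); h=cv2.cvtColor(im,cv2.COLOR_BGR2HSV); Z=P[...,2]
    m=(Z>zt-6)&(Z<zt+25)&(h[...,0]<16)&(h[...,1]>110)
    z=np.nanmedian(Z[m]); k=max(cv2.findContours(m.astype(np.uint8),0,1)[0],key=cv2.contourArea)
    w=np.array([ray(f,*p[0],z)[:2] for p in k],np.float32); hu=cv2.convexHull(w); M=cv2.moments(hu); r=cv2.minAreaRect(hu)
    return 'top z',z,'c',M['m10']/M['m00'],M['m01']/M['m00'],r
def foot(f):
    im,P=cloud(f); Z=P[...,2]
    m=(np.hypot(P[...,0]-573,P[...,1]+50)<60)&(Z>5.5)&(Z<18); k=max(cv2.findContours(m.astype(np.uint8),0,1)[0],key=cv2.contourArea)
    w=np.array([ray(f,*p[0],12)[:2] for p in k]); 
    from scipy.optimize import least_squares
    r=least_squares(lambda p:np.hypot(*(w-p).T)-48,[573,-50],loss='soft_l1',f_scale=.5); return r.x,np.median(abs(r.fun))
E
python3 - <<'E'
from h import *
print(inhand('w4',193)); print(foot('w4'),foot('w1'))
E
```

```text
('top z', np.float64(191.861816937828), 'c', 573.9485401736981, -49.118109301378944, ((574.0665283203125, -48.84667205810547), (47.0345458984375, 46.20648193359375), 53.37986373901367))
(array([572.83794431, -51.29859009]), np.float64(0.8235661743609946)) (array([573.47720105, -50.26332104]), np.float64(0.7219269568544142))
```

Emit:
apply_moves --targets '[[40, [0, -1, -15], [0, 0, 0]], [40, [0, -1, -32], [0, 0, 0]], [40, [0, -1, -46], [0, 0, 0]], [40, [0, -1, -56], [0, 0, 0]], [40, [0, -1, -62], [0, 0, 0]], [40, [0, -1, -66], [0, 0, 0]], [40, [0, -1, -66], [0, 0, 0]], [40, [0, -1, -66], [0, 0, 0]]]'

```text
time_s: 7.15
eef_pos: [573.7, -51.1, 83.8]
ee_rot: [0.0, 0.898, 0.439, 0.0]
force: [0.7, -0.4, -1.6]
grip_width: 0.536
grip_force: 41.6
```

Emit:
apply_moves --targets '[[40, [0, 0, -3], [0, 0, 0]], [40, [0, 0, -6], [0, 0, 0]], [40, [0, 0, -9], [0, 0, 0]], [40, [0, 0, -12], [0, 0, 0]], [40, [0, 0, -12], [0, 0, 0]]]'

```text
time_s: 7.65
eef_pos: [573.1, -51.0, 70.7]
ee_rot: [-0.0, 0.898, 0.439, -0.0]
force: [0.4, 0.1, -1.9]
grip_width: 0.533
grip_force: 41.6
```

Emit:
apply_moves --targets '[[40, [0, 0, -4], [0, 0, 0]], [40, [0, 0, -8], [0, 0, 0]], [40, [0, 0, -12], [0, 0, 0]], [40, [0, 0, -12], [0, 0, 0]]]'

```text
time_s: 8.05
eef_pos: [573.0, -51.0, 58.6]
ee_rot: [-0.0, 0.898, 0.439, -0.0]
force: [0.0, 0.2, -1.9]
grip_width: 0.536
grip_force: 41.6
```

Emit:
apply_moves --targets '[[40, [0, 0, -5], [0, 0, 0]], [40, [0, 0, -10], [0, 0, 0]], [40, [0, 0, -14], [0, 0, 0]], [40, [0, 0, -17], [0, 0, 0]], [40, [0, 0, -17], [0, 0, 0]]]'

```text
time_s: 8.55
eef_pos: [573.2, -51.0, 41.8]
ee_rot: [-0.0, 0.898, 0.439, -0.0]
force: [-0.0, -0.0, -1.8]
grip_width: 0.535
grip_force: 41.6
```

Emit:
apply_moves --targets '[[40, [0, 0, -1], [0, 0, 0]], [40, [0, 0, -2], [0, 0, 0]], [40, [0, 0, -3], [0, 0, 0]], [40, [0, 0, -3], [0, 0, 0]]]'

```text
time_s: 8.95
eef_pos: [573.5, -51.1, 40.3]
ee_rot: [0.0, 0.898, 0.439, 0.0]
force: [-3.2, 0.8, 7.6]
grip_width: 0.536
grip_force: 42.3
```

The pillar rests on the foot: contact at TCP z 40.3, as expected for a clear bore. It goes in the blue tray. Lift, then go where the wrist camera can see that tray.

Emit:
apply_moves --targets '[[40, [0, 0, 15], [0, 0, 0]], [40, [0, 0, 35], [0, 0, 0]], [40, [0, 0, 60], [0, 0, 0]], [40, [0, 0, 85], [0, 0, 0]], [40, [0, 0, 111], [0, 0, 0]], [40, [-18, -26, 131], [0, 0, 0]], [40, [-45, -62, 151], [0, 0, 0]], [40, [-72, -100, 166], [0, 0, 0]], [40, [-99, -140, 181], [0, 0, 0]], [40, [-126, -178, 181], [0, 0, 0]], [40, [-150, -215, 181], [0, 0, 0]], [40, [-170, -242, 181], [0, 0, 0]], [40, [-183, -259, 181], [0, 0, 0]], [40, [-183, -259, 181], [0, 0, 0]], [40, [-183, -259, 181], [0, 0, 0]], [40, [-183, -259, 181], [0, 0, 0]]]'

```text
time_s: 10.55
eef_pos: [390.9, -309.3, 220.4]
ee_rot: [-0.0, 0.898, 0.44, 0.0]
force: [-0.2, 0.0, -1.0]
grip_width: 0.533
grip_force: 41.6
```

```bash
cat >> h.py <<'E'
def tray(f,col):
    im,P=cloud(f); h=cv2.cvtColor(im,cv2.COLOR_BGR2HSV)
    m=(abs(h[...,0].astype(int)-112)<14)&(h[...,1]>130) if col=='b' else ((h[...,0]<4)|(h[...,0]>175))&(h[...,1]>170)
    c,l,st,ce=cv2.connectedComponentsWithStats((m&(P[...,2]<45)).astype(np.uint8)); i=1+np.argmax(st[1:,4])
    k=np.vstack(cv2.findContours((l==i).astype(np.uint8),0,1)[0])
    rim=P[(l==i)&(P[...,2]>22)]; q=P[l==i]
    return 'px',ce[i].round(),st[i],'rim',cv2.minAreaRect(rim[:,:2].astype(np.float32)),np.median(rim[:,2]),'floor z',np.nanpercentile(q[:,2],20)
E
python3 - <<'E'
from h import *
s=ctrl.sense();print(s['eef_pos'],s['time_s']); shot('wrist','w5'); print(tray('w5','b')); print(inhand('w5',263)); shot('top','top5'); print(tray('top5','b')); print(tray('top5','r'))
E
```

```text
[ 390.87619677 -309.34399872  220.35252088] 10.55
('px', array([276.,  85.]), array([  164,     0,   222,   193, 23901], dtype=int32), 'rim', ((0.0, 0.0), (0.0, 0.0), 0.0), np.float64(nan), 'floor z', np.float64(3.3489849139897956))
('top z', np.float64(262.7959040991074), 'c', 391.8571032942889, -309.4365785469244, ((391.9575500488281, -309.13238525390625), (47.6531982421875, 46.32090759277344), 53.642860412597656))
('px', array([368., 240.]), array([ 344,  223,   62,   40, 1684], dtype=int32), 'rim', ((435.9759216308594, -247.9052734375), (116.58365631103516, 189.4427490234375), 1.4950056076049805), np.float64(28.78969834984821), 'floor z', np.float64(2.3122747458985486))
('px', array([381., 192.]), array([ 349,  171,   65,   43, 2277], dtype=int32), 'rim', ((595.5758666992188, -270.518798828125), (118.43777465820312, 189.76800537109375), 5.462981224060059), np.float64(28.78664789485174), 'floor z', np.float64(2.4803057274213645))
  return _methods._mean(a, axis=axis, dtype=dtype,
  ret = ret.dtype.type(ret / rcount)
```

View pics/w5.png

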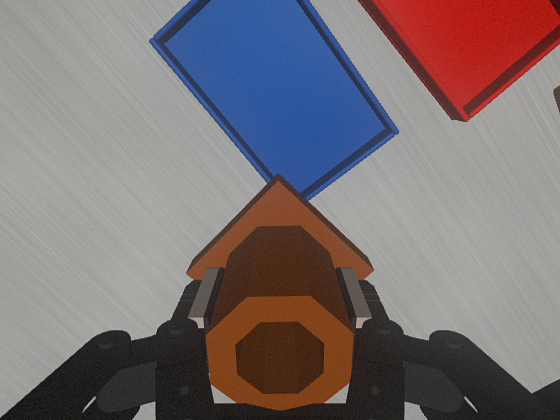

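The blue tray is clear, with rim corners at (153,41) and (397,131). Its centre is about (438,-247), and the two cameras agree within 3 mm. The far slot is at about (439,-291).

Emit:
apply_moves --targets '[[40, [25, 9, -20], [0, 0, 0]], [40, [47, 18, -50], [0, 0, 0]], [40, [47, 18, -85], [0, 0, 0]], [40, [47, 18, -115], [0, 0, 0]], [40, [47, 18, -140], [0, 0, 0]], [40, [47, 18, -160], [0, 0, 0]], [40, [47, 18, -172], [0, 0, 0]], [40, [47, 18, -180], [0, 0, 0]], [40, [47, 18, -183], [0, 0, 0]], [40, [47, 18, -185], [0, 0, 0]], [40, [47, 18, -186], [0, 0, 0]], [40, [47, 18, -187], [0, 0, 0]], [40, [47, 18, -187], [0, 0, 0]]]'

```text
time_s: 11.95
eef_pos: [437.5, -292.2, 33.6]
ee_rot: [0.0, 0.898, 0.439, 0.0]
force: [-0.2, 0.3, -1.5]
grip_width: 0.535
grip_force: 41.7
```

Emit:
apply_moves --targets '[[40, [0, 0, -1], [0, 0, 0]], [40, [0, 0, -2], [0, 0, 0]], [40, [0, 0, -2], [0, 0, 0]]]'

```text
time_s: 12.25
eef_pos: [437.5, -292.2, 33.2]
ee_rot: [0.0, 0.898, 0.439, -0.0]
force: [-6.3, 5.4, 19.6]
grip_width: 0.531
grip_force: 43.6
```

Emit:
apply_moves --targets '[[40, [0, 0, 1], [0, 0, 0]], [40, [0, 0, 1], [0, 0, 0]], [60, [0, 0, 1], [0, 0, 0]], [80, [0, 0, 1], [0, 0, 0]], [80, [0, 0, 1], [0, 0, 0]], [80, [0, 0, 1], [0, 0, 0]], [80, [0, 0, 6], [0, 0, 0]], [80, [0, 0, 25], [0, 0, 0]], [80, [0, 0, 55], [0, 0, 0]], [80, [0, 0, 90], [0, 0, 0]], [80, [0, 0, 130], [0, 0, 0]], [80, [-10, -10, 170], [0, 0, 0]], [80, [-25, -25, 190], [0, 0, 0]], [80, [-25, -25, 190], [0, 0, 0]], [80, [-25, -25, 190], [0, 0, 0]]]'

```text
time_s: 13.75
eef_pos: [412.3, -316.8, 220.9]
ee_rot: [-0.0, 0.899, 0.439, 0.0]
force: [-0.6, -0.6, 0.7]
grip_width: 0.938
grip_force: 0.0
```

```bash
sed -i 's/rim=P\[(l==i)&(P\[...,2\]>22)\]; q=P\[l==i\]/q=P[l==i]; q=q[~np.isnan(q[:,0])]; rim=q[q[:,2]>22]/' h.py
python3 - <<'E'
from h import *
s=ctrl.sense();print(s['eef_pos'],s['time_s'],s['grip_width']); shot('wrist','w6'); print(tray('w6','b')); print(tops('w6'))
E
```

```text
[ 412.29837432 -316.81211973  220.9461114 ] 13.75 0.9377066562868993
('px', array([244.,  83.]), array([  124,     0,   250,   219, 22270], dtype=int32), 'rim', ((437.2663269042969, -248.91192626953125), (119.40911865234375, 189.36256408691406), 0.8540153503417969), np.float64(28.76763910757208), 'floor z', np.float64(3.4615282070088598))
[(array([286., 147.]), array([ 437., -294.]), 76.5, array([45.7, 45.9]), 8.2)]
```

View pics/w6.png

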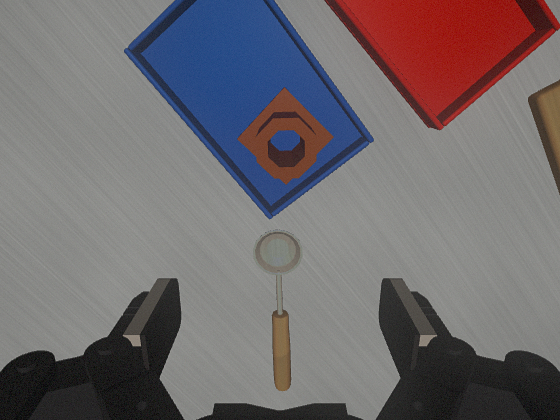

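The first pillar stands upright in the blue tray at pixel (286,147), position (437,-293), with the tray at (437,-249). Next is the pillar at (568.8,177.6).

Emit:
apply_moves --targets '[[85, [12, 40, 0], [0, 0, 0]], [85, [26, 85, 0], [0, 0, 0]], [85, [41, 130, 0], [0, 0, 0]], [85, [56, 176, 0], [0, 0, 0]], [85, [71, 222, 0], [0, 0, 0]], [85, [86, 268, 0], [0, 0, 0]], [85, [100, 314, 0], [0, 0, 0]], [85, [114, 360, 0], [0, 0, 0]], [85, [129, 406, 0], [0, 0, 0]], [85, [142, 448, -20], [0, 0, 0]], [85, [152, 480, -50], [0, 0, 0]], [85, [157, 494, -85], [0, 0, 0]], [85, [157, 494, -110], [0, 0, 0]], [85, [157, 494, -119], [0, 0, 0]], [85, [157, 494, -119], [0, 0, 0]], [85, [157, 494, -119], [0, 0, 0]]]'

```text
time_s: 15.4
eef_pos: [569.8, 176.9, 103.3]
ee_rot: [0.0, 0.898, 0.439, 0.001]
force: [0.4, 0.8, 0.3]
grip_width: 0.996
grip_force: 0.0
```

Run:
```python
from h import *
s=ctrl.sense();print(s['eef_pos'],s['ee_rot'],s['time_s'],s['grip_width']); shot('wrist','w7'); print(tops('w7'))
```

```text
[569.82553947 176.93079088 103.28132805] [2.07567897e-04 8.98471219e-01 4.39031919e-01 6.31236346e-04] 15.4 0.9962774106388965
[(array([126., 112.]), array([559.7, 270.7]), 77.5, array([45.8, 47.2]), 53.5), (array([ 33., 254.]), array([471.9, 251.6]), 77.3, array([50.7, 30.5]), 38.9), (array([277., 253.]), array([569.5, 177.3]), 77.3, array([47.4, 45.9]), 52.1)]
```

Emit:
apply_moves --squeeze 40 --targets '[[85, [0, 0, -20], [0, 0, 0]], [85, [0, 0, -40], [0, 0, 0]], [85, [0, 0, -58], [0, 0, 0]], [85, [0, 0, -68], [0, 0, 0]], [85, [0, 0, -68], [0, 0, 0]], [40, [0, 0, -68], [0, 0, 0]], [40, [0, 0, -68], [0, 0, 0]], [40, [0, 0, -68], [0, 0, 0]], [40, [0, 0, -68], [0, 0, 0]], [40, [0, 0, -68], [0, 0, 0]], [40, [0, 0, -68], [0, 0, 0]], [40, [0, 0, -68], [0, 0, 0]]]'

```text
time_s: 16.65
eef_pos: [570.0, 177.1, 35.3]
ee_rot: [0.0, 0.898, 0.439, 0.001]
force: [-1.2, -0.5, 6.1]
grip_width: 0.534
grip_force: 42.3
```

Emit:
apply_moves --targets '[[40, [0, 0, 15], [0, 0, 0]], [40, [0, 0, 35], [0, 0, 0]], [40, [0, 0, 60], [0, 0, 0]], [40, [0, 0, 85], [0, 0, 0]], [40, [0, 0, 105], [0, 0, 0]], [40, [0, 0, 115], [0, 0, 0]], [40, [0, -35, 115], [0, 0, 0]], [40, [0, -75, 115], [0, 0, 0]], [40, [1, -115, 115], [0, 0, 0]], [40, [2, -155, 115], [0, 0, 0]], [40, [3, -195, 115], [0, 0, 0]], [40, [3, -218, 115], [0, 0, 0]], [40, [3, -227, 115], [0, 0, 0]], [40, [3, -227, 115], [0, 0, 0]], [40, [3, -227, 115], [0, 0, 0]], [40, [3, -227, 115], [0, 0, 0]]]'

```text
time_s: 18.25
eef_pos: [572.4, -48.7, 149.2]
ee_rot: [-0.0, 0.898, 0.44, -0.0]
force: [-0.3, 0.2, -0.2]
grip_width: 0.532
grip_force: 41.5
```

Run:
```python
from h import *
s=ctrl.sense();print(s['eef_pos'],s['time_s'],s['grip_width']); shot('wrist','w8'); print(inhand('w8',193),foot('w8'))
```

```text
[572.35468515 -48.72856045 149.24910543] 18.25 0.5317392050968256
('top z', np.float64(190.8081682704917), 'c', 573.2726818584231, -48.92480960477744, ((573.2337646484375, -48.95169448852539), (48.59642791748047, 46.23633575439453), 52.23325729370117)) (array([572.77836564, -51.35219865]), np.float64(0.8743337564288893))
```

Emit:
apply_moves --targets '[[40, [0.5, -1, -15], [0, 0, 0]], [40, [0.5, -1, -32], [0, 0, 0]], [40, [0.5, -1, -46], [0, 0, 0]], [40, [0.5, -1, -56], [0, 0, 0]], [40, [0.5, -1, -62], [0, 0, 0]], [40, [0.5, -1, -66], [0, 0, 0]], [40, [0.5, -1, -70], [0, 0, 0]], [40, [0.5, -1, -73], [0, 0, 0]], [40, [0.5, -1, -76], [0, 0, 0]], [40, [0.5, -1, -76], [0, 0, 0]]]'

```text
time_s: 19.3
eef_pos: [572.8, -51.0, 73.1]
ee_rot: [-0.0, 0.898, 0.439, -0.0]
force: [0.0, -0.8, -1.0]
grip_width: 0.533
grip_force: 41.6
```

Emit:
apply_moves --targets '[[40, [0, 0, -1], [0, 0, 0]], [40, [0, 0, -2], [0, 0, 0]], [40, [0, 0, -3], [0, 0, 0]], [40, [0, 0, -4], [0, 0, 0]], [40, [0, 0, -5], [0, 0, 0]], [40, [0, 0, -5], [0, 0, 0]]]'

```text
time_s: 19.9
eef_pos: [572.9, -51.0, 68.1]
ee_rot: [-0.0, 0.898, 0.439, -0.0]
force: [-0.1, 0.4, -2.0]
grip_width: 0.532
grip_force: 41.6
```

Emit:
apply_moves --targets '[[40, [0, 0, -1], [0, 0, 0]], [40, [0, 0, -2], [0, 0, 0]], [40, [0, 0, -2.5], [0, 0, 0]], [40, [0, 0, -2.5], [0, 0, 0]]]'

```text
time_s: 20.3
eef_pos: [573.2, -50.8, 67.0]
ee_rot: [0.0, 0.898, 0.439, 0.0]
force: [-3.1, 2.2, 10.2]
grip_width: 0.536
grip_force: 42.9
```

It stopped at TCP z 67.0, exactly the shoulder height, so this pillar is narrowed and goes in the red tray.

Emit:
apply_moves --targets '[[40, [0, 0, 15], [0, 0, 0]], [40, [0, 0, 35], [0, 0, 0]], [40, [0, 0, 60], [0, 0, 0]], [40, [0, 0, 84], [0, 0, 0]], [40, [-2, -26, 104], [0, 0, 0]], [40, [-4, -62, 124], [0, 0, 0]], [40, [-8, -100, 144], [0, 0, 0]], [40, [-12, -140, 154], [0, 0, 0]], [40, [-16, -178, 154], [0, 0, 0]], [40, [-20, -215, 154], [0, 0, 0]], [40, [-23, -255, 154], [0, 0, 0]], [40, [-25, -275, 154], [0, 0, 0]], [40, [-25, -282, 154], [0, 0, 0]], [40, [-25, -282, 154], [0, 0, 0]], [40, [-25, -282, 154], [0, 0, 0]], [40, [-25, -282, 154], [0, 0, 0]]]'

```text
time_s: 21.9
eef_pos: [548.3, -331.8, 220.0]
ee_rot: [-0.0, 0.898, 0.44, 0.0]
force: [0.1, -0.2, -2.1]
grip_width: 0.532
grip_force: 41.6
```

Run:
```python
from h import *
s=ctrl.sense();print(s['eef_pos'],s['time_s']); shot('wrist','w9'); print(tray('w9','r')); print(inhand('w9',262)); shot('top','top9'); print(tray('top9','r')); print(tray('top9','b'))
```

```text
[ 548.30021479 -331.75082983  220.01773369] 21.9
('px', array([280.,  84.]), array([  165,     0,   227,   194, 24122], dtype=int32), 'rim', ((0.0, 0.0), (0.0, 0.0), 0.0), np.float64(nan), 'floor z', np.float64(3.3563060873350308))
('top z', np.float64(261.4204294183785), 'c', 549.3961508264354, -331.65023784384283, ((549.4118041992188, -331.6471252441406), (49.69026184082031, 46.25299835205078), 51.901817321777344))
('px', array([371., 190.]), array([ 349,  171,   56,   43, 1460], dtype=int32), 'rim', ((594.61328125, -263.10894775390625), (117.17852783203125, 175.0819091796875), 5.735211372375488), np.float64(28.54098518329772), 'floor z', np.float64(2.4251479404876135))
('px', array([350., 231.]), array([344, 224,  19,  20, 198], dtype=int32), 'rim', ((475.3612060546875, -167.71078491210938), (39.09404373168945, 81.0982666015625), 48.3159065246582), np.float64(28.92696103854098), 'floor z', np.float64(3.3547999809918565))
  return _methods._mean(a, axis=axis, dtype=dtype,
  ret = ret.dtype.type(ret / rcount)
```

```bash
cat >> h.py <<'E'
def rim(f,col):
    im,P=cloud(f); h=cv2.cvtColor(im,cv2.COLOR_BGR2HSV)
    m=(abs(h[...,0].astype(int)-112)<14)&(h[...,1]>130) if col=='b' else ((h[...,0]<4)|(h[...,0]>175))&(h[...,1]>170)
    m&=(P[...,2]>20)&(P[...,2]<40)&(abs(P[...,0]-(438 if col=='b' else 597))<110)&(abs(P[...,1]+260)<170)
    q=P[m]; return len(q),cv2.minAreaRect(q[:,:2].astype(np.float32)),np.median(q[:,2])
E
python3 -c "
from h import *
print(rim('w9','r'),rim('w5','b'),rim('w1','r'))"
```

```text
(2581, ((597.982177734375, -270.7323303222656), (119.3555679321289, 189.58941650390625), 5.77745246887207), np.float64(28.82480559751815)) (2702, ((437.2334899902344, -248.8810272216797), (119.6451644897461, 189.0081024169922), 0.716073751449585), np.float64(28.7739061405793)) (1143, ((598.4752197265625, -269.9975280761719), (119.19371795654297, 189.781005859375), 5.75819730758667), np.float64(28.4916479823778))
```

Emit:
apply_moves --targets '[[40, [25, 9, -20], [0, 0, 0]], [40, [53, 17, -50], [0, 0, 0]], [40, [53, 17, -85], [0, 0, 0]], [40, [53, 17, -115], [0, 0, 0]], [40, [53, 17, -140], [0, 0, 0]], [40, [53, 17, -160], [0, 0, 0]], [40, [53, 17, -172], [0, 0, 0]], [40, [53, 17, -179], [0, 0, 0]], [40, [53, 17, -182], [0, 0, 0]], [40, [53, 17, -184], [0, 0, 0]], [40, [53, 17, -185], [0, 0, 0]], [40, [53, 17, -186], [0, 0, 0]], [40, [53, 17, -186], [0, 0, 0]]]'

```text
time_s: 23.3
eef_pos: [601.2, -316.3, 34.4]
ee_rot: [0.001, 0.898, 0.439, 0.0]
force: [-1.0, -1.1, -0.4]
grip_width: 0.533
grip_force: 42.1
```

Emit:
apply_moves --targets '[[40, [0, 0, -0.5], [0, 0, 0]], [40, [0, 0, -1], [0, 0, 0]], [40, [0, 0, -1], [0, 0, 0]]]'

```text
time_s: 23.6
eef_pos: [601.2, -316.3, 34.4]
ee_rot: [0.001, 0.898, 0.439, 0.0]
force: [-3.5, 0.7, 9.4]
grip_width: 0.534
grip_force: 43.0
```

Emit:
apply_moves --targets '[[40, [0, 0, 0.5], [0, 0, 0]], [60, [0, 0, 0.5], [0, 0, 0]], [80, [0, 0, 1], [0, 0, 0]], [80, [0, 0, 1], [0, 0, 0]], [80, [0, 0, 1], [0, 0, 0]], [80, [0, 0, 6], [0, 0, 0]], [80, [0, 0, 25], [0, 0, 0]], [80, [0, 0, 55], [0, 0, 0]], [80, [0, 0, 90], [0, 0, 0]], [80, [0, 0, 130], [0, 0, 0]], [80, [-10, -10, 170], [0, 0, 0]], [80, [-25, -25, 190], [0, 0, 0]], [80, [-25, -25, 190], [0, 0, 0]], [80, [-25, -25, 190], [0, 0, 0]]]'

```text
time_s: 25.0
eef_pos: [575.8, -340.9, 222.4]
ee_rot: [-0.0, 0.899, 0.439, 0.0]
force: [0.1, -0.4, -0.8]
grip_width: 0.935
grip_force: 0.0
```

Run:
```python
from h import *
s=ctrl.sense();print(s['eef_pos'],s['time_s'],s['grip_width']); shot('wrist','w10'); print(rim('w10','r')); print(tops('w10'))
```

```text
[ 575.812664   -340.89029486  222.43019737] 25.0 0.9349435464959779
(2896, ((598.029296875, -270.9411315917969), (119.29332733154297, 189.0243377685547), 5.6826629638671875), np.float64(28.83821197074579))
[(array([286., 146.]), array([ 601.1, -317.2]), 76.5, array([45.7, 45.9]), 52.1), (array([114., 243.]), array([ 438.3, -294. ]), 76.5, array([47.2, 46.7]), 55.3)]
```

Pillar 2 stands in red at (601,-317) and pillar 1 still stands in blue. Next is the pillar at (465,257.5).

Emit:
apply_moves --targets '[[85, [-8, 40, 0], [0, 0, 0]], [85, [-16, 85, 0], [0, 0, 0]], [85, [-24, 130, 0], [0, 0, 0]], [85, [-32, 176, 0], [0, 0, 0]], [85, [-41, 222, 0], [0, 0, 0]], [85, [-49, 268, 0], [0, 0, 0]], [85, [-58, 314, 0], [0, 0, 0]], [85, [-67, 360, 0], [0, 0, 0]], [85, [-75, 406, 0], [0, 0, 0]], [85, [-84, 452, 0], [0, 0, 0]], [85, [-92, 498, 0], [0, 0, 0]], [85, [-101, 544, -20], [0, 0, 0]], [85, [-108, 580, -50], [0, 0, 0]], [85, [-111, 598, -85], [0, 0, 0]], [85, [-111, 598, -110], [0, 0, 0]], [85, [-111, 598, -120], [0, 0, 0]], [85, [-111, 598, -120], [0, 0, 0]], [85, [-111, 598, -120], [0, 0, 0]]]'

```text
time_s: 26.85
eef_pos: [465.4, 256.9, 103.6]
ee_rot: [0.0, 0.898, 0.439, 0.001]
force: [0.2, -0.3, 1.3]
grip_width: 0.995
grip_force: 0.0
```

Run:
```python
from h import *
s=ctrl.sense();print(s['eef_pos'],s['ee_rot'],s['time_s'],s['grip_width']); shot('wrist','w11'); print(tops('w11'))
```

```text
[465.3984594  256.93759935 103.58706202] [7.28375286e-05 8.98492413e-01 4.38988740e-01 5.14842335e-04] 26.85 0.9953514282558935
[(array([427., 110.]), array([558.6, 271.6]), 77.4, array([46.2, 46.7]), 8.1), (array([276., 252.]), array([465. , 258.2]), 77.3, array([47.7, 45.8]), 49.7)]
```

Emit:
apply_moves --squeeze 40 --targets '[[85, [0, 0.7, -20], [0, 0, 0]], [85, [0, 0.7, -40], [0, 0, 0]], [85, [0, 0.7, -58], [0, 0, 0]], [85, [0, 0.7, -68.5], [0, 0, 0]], [85, [0, 0.7, -68.5], [0, 0, 0]], [40, [0, 0.7, -68.5], [0, 0, 0]], [40, [0, 0.7, -68.5], [0, 0, 0]], [40, [0, 0.7, -68.5], [0, 0, 0]], [40, [0, 0.7, -68.5], [0, 0, 0]], [40, [0, 0.7, -68.5], [0, 0, 0]], [40, [0, 0.7, -68.5], [0, 0, 0]], [40, [0, 0.7, -68.5], [0, 0, 0]]]'

```text
time_s: 28.1
eef_pos: [465.5, 257.9, 35.3]
ee_rot: [0.0, 0.898, 0.439, 0.001]
force: [-0.4, -0.7, 6.8]
grip_width: 0.537
grip_force: 41.6
```

Emit:
apply_moves --targets '[[40, [0, 0, 15], [0, 0, 0]], [40, [0, 0, 35], [0, 0, 0]], [40, [0, 0, 60], [0, 0, 0]], [40, [0, 0, 85], [0, 0, 0]], [40, [0, 0, 105], [0, 0, 0]], [40, [0, 0, 115], [0, 0, 0]], [40, [12, -35, 115], [0, 0, 0]], [40, [26, -75, 115], [0, 0, 0]], [40, [40, -115, 115], [0, 0, 0]], [40, [54, -155, 115], [0, 0, 0]], [40, [68, -195, 115], [0, 0, 0]], [40, [82, -235, 115], [0, 0, 0]], [40, [95, -272, 115], [0, 0, 0]], [40, [104, -298, 115], [0, 0, 0]], [40, [107, -308, 115], [0, 0, 0]], [40, [107, -308, 115], [0, 0, 0]], [40, [107, -308, 115], [0, 0, 0]], [40, [107, -308, 115], [0, 0, 0]]]'

```text
time_s: 29.9
eef_pos: [571.6, -48.9, 149.3]
ee_rot: [-0.0, 0.898, 0.44, -0.0]
force: [-0.3, -0.2, -0.9]
grip_width: 0.538
grip_force: 41.5
```

Run:
```python
from h import *
s=ctrl.sense();print(s['eef_pos'],s['time_s'],s['grip_width']); shot('wrist','w12'); print(inhand('w12',193),foot('w12'))
```

```text
[571.57999454 -48.9440543  149.2676968 ] 29.9 0.5376820229801629
('top z', np.float64(190.82461412705243), 'c', 572.5583027526126, -48.9837716927592, ((572.517822265625, -49.116416931152344), (48.6570930480957, 46.13173294067383), 51.15260696411133)) (array([572.81210947, -51.32452729]), np.float64(0.918532538828515))
```

Emit:
apply_moves --targets '[[40, [1.2, -1, -15], [0, 0, 0]], [40, [1.2, -1, -32], [0, 0, 0]], [40, [1.2, -1, -46], [0, 0, 0]], [40, [1.2, -1, -56], [0, 0, 0]], [40, [1.2, -1, -62], [0, 0, 0]], [40, [1.2, -1, -66], [0, 0, 0]], [40, [1.2, -1, -70], [0, 0, 0]], [40, [1.2, -1, -73], [0, 0, 0]], [40, [1.2, -1, -76], [0, 0, 0]], [40, [1.2, -1, -76], [0, 0, 0]]]'

```text
time_s: 30.95
eef_pos: [573.0, -51.3, 73.1]
ee_rot: [-0.0, 0.898, 0.439, -0.0]
force: [-0.3, 0.2, -1.6]
grip_width: 0.541
grip_force: 41.5
```

Emit:
apply_moves --targets '[[40, [0, 0, -2], [0, 0, 0]], [40, [0, 0, -4], [0, 0, 0]], [40, [0, 0, -5], [0, 0, 0]], [40, [0, 0, -6], [0, 0, 0]], [40, [0, 0, -7], [0, 0, 0]], [40, [0, 0, -7], [0, 0, 0]]]'

```text
time_s: 31.55
eef_pos: [573.3, -51.1, 67.2]
ee_rot: [0.0, 0.898, 0.439, 0.0]
force: [-2.6, 1.7, 5.8]
grip_width: 0.537
grip_force: 42.4
```

Emit:
apply_moves --targets '[[40, [0, 0, -0.5], [0, 0, 0]], [40, [0, 0, -1], [0, 0, 0]], [40, [0, 0, -1], [0, 0, 0]]]'

```text
time_s: 31.85
eef_pos: [573.4, -51.2, 66.9]
ee_rot: [0.0, 0.898, 0.439, 0.0]
force: [-4.9, 2.3, 12.8]
grip_width: 0.537
grip_force: 43.0
```

It stopped on the shoulder again, so it goes in the red tray's near slot.

Emit:
apply_moves --targets '[[40, [0, 0, 15], [0, 0, 0]], [40, [0, 0, 35], [0, 0, 0]], [40, [0, 0, 60], [0, 0, 0]], [40, [0, 0, 84], [0, 0, 0]], [40, [-2, -26, 104], [0, 0, 0]], [40, [-4, -62, 124], [0, 0, 0]], [40, [-10, -100, 144], [0, 0, 0]], [40, [-15, -140, 155], [0, 0, 0]], [40, [-20, -178, 155], [0, 0, 0]], [40, [-25, -210, 155], [0, 0, 0]], [40, [-29, -232, 155], [0, 0, 0]], [40, [-30, -239, 155], [0, 0, 0]], [40, [-30, -239, 155], [0, 0, 0]], [40, [-30, -239, 155], [0, 0, 0]], [40, [-30, -239, 155], [0, 0, 0]]]'

```text
time_s: 33.35
eef_pos: [543.5, -289.2, 220.4]
ee_rot: [-0.0, 0.898, 0.44, 0.0]
force: [-0.5, 0.5, -1.6]
grip_width: 0.537
grip_force: 41.6
```

Run:
```python
from h import *
s=ctrl.sense();print(s['eef_pos'],s['time_s']); shot('wrist','w13'); print(rim('w13','r')); print(inhand('w13',262)); print(tops('w13'));
```

```text
[ 543.46851422 -289.15418724  220.40901877] 33.35
(2731, ((598.0558471679688, -270.82171630859375), (119.31092071533203, 189.17420959472656), 5.767053127288818), np.float64(28.78502776890531))
('top z', np.float64(261.8324301343613), 'c', 544.7493277514307, -288.77579567811625, ((544.7973022460938, -288.7552490234375), (49.59925842285156, 46.26182174682617), 51.422279357910156))
[(array([359., 172.]), array([ 601.1, -316.7]), 76.4, array([46. , 46.6]), 52.2), (array([175., 264.]), array([ 434.7, -288.5]), 76.3, array([51.4, 31.8]), 35.3)]
```

View pics/w13.png

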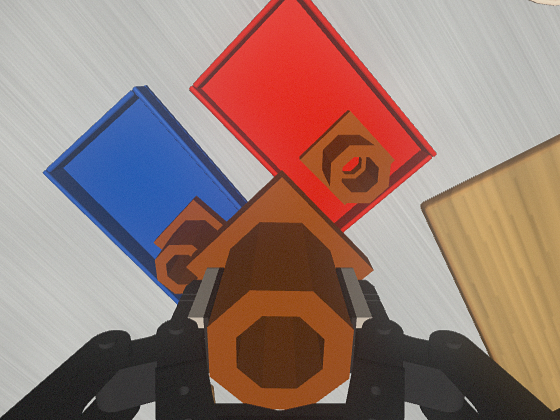

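The red tray is in place, with its pillar at (359,172) and the free slot at about (270,75).

Emit:
apply_moves --targets '[[40, [20, 26, 0], [0, 0, 0]], [40, [40, 50, -10], [0, 0, 0]], [40, [49, 62, -50], [0, 0, 0]], [40, [49, 62, -85], [0, 0, 0]], [40, [49, 62, -115], [0, 0, 0]], [40, [49, 62, -140], [0, 0, 0]], [40, [49, 62, -160], [0, 0, 0]], [40, [49, 62, -172], [0, 0, 0]], [40, [49, 62, -179], [0, 0, 0]], [40, [49, 62, -182], [0, 0, 0]], [40, [49, 62, -184], [0, 0, 0]], [40, [49, 62, -185.5], [0, 0, 0]], [40, [49, 62, -186.5], [0, 0, 0]], [40, [49, 62, -186.5], [0, 0, 0]]]'

```text
time_s: 34.8
eef_pos: [592.3, -228.6, 34.4]
ee_rot: [0.0, 0.898, 0.439, 0.0]
force: [-0.2, -0.3, 1.3]
grip_width: 0.536
grip_force: 41.6
```

Emit:
apply_moves --targets '[[40, [0, 0, -0.5], [0, 0, 0]], [40, [0, 0, -0.8], [0, 0, 0]], [40, [0, 0, -0.8], [0, 0, 0]], [40, [0, 0, 0], [0, 0, 0]], [60, [0, 0, 0], [0, 0, 0]], [80, [0, 0, 0.5], [0, 0, 0]], [80, [0, 0, 0.5], [0, 0, 0]], [80, [0, 0, 0.5], [0, 0, 0]], [80, [0, 0, 6], [0, 0, 0]], [80, [0, 0, 25], [0, 0, 0]], [80, [0, 0, 55], [0, 0, 0]], [80, [0, 0, 90], [0, 0, 0]], [80, [0, 0, 130], [0, 0, 0]], [80, [-10, -10, 170], [0, 0, 0]], [80, [-25, -25, 190], [0, 0, 0]], [80, [-25, -25, 190], [0, 0, 0]], [80, [-25, -25, 190], [0, 0, 0]]]'

```text
time_s: 36.5
eef_pos: [567.0, -253.2, 223.5]
ee_rot: [-0.0, 0.899, 0.439, 0.0]
force: [-0.5, 0.2, -0.5]
grip_width: 0.938
grip_force: 0.0
```

Run:
```python
from h import *
s=ctrl.sense();print(s['eef_pos'],s['time_s'],s['grip_width']); shot('wrist','w14'); print(rim('w14','r'),rim('w14','b')); print(tops('w14'))
```

```text
[ 566.9959077  -253.22799362  223.54058186] 36.5 0.9383427763282932
(2760, ((598.145751953125, -270.992431640625), (119.24947357177734, 189.2933807373047), 5.729734420776367), np.float64(28.766104608607662)) (2589, ((437.44268798828125, -248.97756958007812), (120.37094116210938, 188.99148559570312), 0.9217268824577332), np.float64(28.665721026974325))
[(array([286., 145.]), array([ 592.5, -229.3]), 76.5, array([45.8, 45.8]), 6.2), (array([359., 222.]), array([ 601.3, -316.3]), 76.3, array([46.3, 46.6]), 52.1), (array([198., 307.]), array([ 441.5, -295.9]), 76.3, array([49.6, 34.8]), 47.3)]
```

Both red pillars stand. The last pillar is at (559,271.3).

Emit:
apply_moves --targets '[[85, [0, 40, 0], [0, 0, 0]], [85, [-1, 85, 0], [0, 0, 0]], [85, [-1, 130, 0], [0, 0, 0]], [85, [-2, 176, 0], [0, 0, 0]], [85, [-3, 222, 0], [0, 0, 0]], [85, [-4, 268, 0], [0, 0, 0]], [85, [-5, 314, 0], [0, 0, 0]], [85, [-6, 360, 0], [0, 0, 0]], [85, [-7, 406, 0], [0, 0, 0]], [85, [-8, 452, 0], [0, 0, 0]], [85, [-8, 490, -20], [0, 0, 0]], [85, [-8, 515, -50], [0, 0, 0]], [85, [-8, 524, -85], [0, 0, 0]], [85, [-8, 524, -110], [0, 0, 0]], [85, [-8, 524, -120], [0, 0, 0]], [85, [-8, 524, -120], [0, 0, 0]], [85, [-8, 524, -120], [0, 0, 0]]]'

```text
time_s: 38.25
eef_pos: [559.6, 270.8, 104.7]
ee_rot: [0.0, 0.898, 0.439, 0.001]
force: [-0.1, -0.5, 0.4]
grip_width: 0.999
grip_force: 0.0
```

Run:
```python
from h import *
s=ctrl.sense();print(s['eef_pos'],s['ee_rot'],s['time_s'],s['grip_width']); shot('wrist','w15'); print(tops('w15'))
```

```text
[559.57327398 270.80334835 104.72493926] [9.41254521e-05 8.98437861e-01 4.39100216e-01 6.33389471e-04] 38.25 0.998821231173702
[(array([277., 251.]), array([559.7, 271.9]), 77.3, array([47.7, 45.7]), 54.2)]
```

Emit:
apply_moves --squeeze 40 --targets '[[85, [0, 0.5, -20], [0, 0, 0]], [85, [0, 0.5, -40], [0, 0, 0]], [85, [0, 0.5, -58], [0, 0, 0]], [85, [0, 0.5, -69.5], [0, 0, 0]], [85, [0, 0.5, -69.5], [0, 0, 0]], [40, [0, 0.5, -69.5], [0, 0, 0]], [40, [0, 0.5, -69.5], [0, 0, 0]], [40, [0, 0.5, -69.5], [0, 0, 0]], [40, [0, 0.5, -69.5], [0, 0, 0]], [40, [0, 0.5, -69.5], [0, 0, 0]], [40, [0, 0.5, -69.5], [0, 0, 0]], [40, [0, 0.5, -69.5], [0, 0, 0]]]'

```text
time_s: 39.5
eef_pos: [559.7, 271.3, 35.5]
ee_rot: [0.0, 0.898, 0.439, 0.001]
force: [0.4, -0.5, 6.5]
grip_width: 0.532
grip_force: 41.8
```

Emit:
apply_moves --targets '[[40, [0, 0, 15], [0, 0, 0]], [40, [0, 0, 35], [0, 0, 0]], [40, [0, 0, 60], [0, 0, 0]], [40, [0, 0, 85], [0, 0, 0]], [40, [0, 0, 105], [0, 0, 0]], [40, [0, 0, 115], [0, 0, 0]], [40, [1, -35, 115], [0, 0, 0]], [40, [3, -75, 115], [0, 0, 0]], [40, [5, -115, 115], [0, 0, 0]], [40, [7, -155, 115], [0, 0, 0]], [40, [9, -195, 115], [0, 0, 0]], [40, [11, -235, 115], [0, 0, 0]], [40, [13, -272, 115], [0, 0, 0]], [40, [14, -305, 115], [0, 0, 0]], [40, [14, -321, 115], [0, 0, 0]], [40, [14, -321, 115], [0, 0, 0]], [40, [14, -321, 115], [0, 0, 0]], [40, [14, -321, 115], [0, 0, 0]]]'

```text
time_s: 41.3
eef_pos: [573.0, -48.5, 149.3]
ee_rot: [-0.0, 0.898, 0.44, -0.0]
force: [0.2, -0.4, -2.6]
grip_width: 0.534
grip_force: 41.5
```

Run:
```python
from h import *
s=ctrl.sense();print(s['eef_pos'],s['time_s'],s['grip_width']); shot('wrist','w16'); print(inhand('w16',193),foot('w16'))
```

```text
[573.04300977 -48.48427439 149.29077101] 41.3 0.5336032281275099
('top z', np.float64(190.66001091570757), 'c', 574.1070869417947, -48.42219137736954, ((574.0840454101562, -48.4212646484375), (48.62181091308594, 46.19288635253906), 53.253807067871094)) (array([572.76865926, -51.3757805 ]), np.float64(0.8737560793192571))
```

Emit:
apply_moves --targets '[[40, [-0.2, -1.4, -15], [0, 0, 0]], [40, [-0.2, -1.4, -32], [0, 0, 0]], [40, [-0.2, -1.4, -46], [0, 0, 0]], [40, [-0.2, -1.4, -56], [0, 0, 0]], [40, [-0.2, -1.4, -62], [0, 0, 0]], [40, [-0.2, -1.4, -66], [0, 0, 0]], [40, [-0.2, -1.4, -70], [0, 0, 0]], [40, [-0.2, -1.4, -73], [0, 0, 0]], [40, [-0.2, -1.4, -76], [0, 0, 0]], [40, [-0.2, -1.4, -76], [0, 0, 0]]]'

```text
time_s: 42.35
eef_pos: [572.8, -51.2, 73.1]
ee_rot: [-0.0, 0.898, 0.439, -0.0]
force: [-0.4, 0.1, -1.6]
grip_width: 0.531
grip_force: 41.5
```

Emit:
apply_moves --targets '[[40, [0, 0, -3], [0, 0, 0]], [40, [0, 0, -5], [0, 0, 0]], [40, [0, 0, -6.5], [0, 0, 0]], [40, [0, 0, -8], [0, 0, 0]], [40, [0, 0, -9], [0, 0, 0]], [40, [0, 0, -9], [0, 0, 0]]]'

```text
time_s: 42.95
eef_pos: [572.9, -51.2, 64.2]
ee_rot: [-0.0, 0.898, 0.439, -0.0]
force: [-0.2, 0.2, -1.6]
grip_width: 0.535
grip_force: 41.5
```

Past the shoulder height with no force, so continue to the foot.

Emit:
apply_moves --targets '[[40, [0, 0, -5], [0, 0, 0]], [40, [0, 0, -10], [0, 0, 0]], [40, [0, 0, -15], [0, 0, 0]], [40, [0, 0, -19], [0, 0, 0]], [40, [0, 0, -21], [0, 0, 0]], [40, [0, 0, -21], [0, 0, 0]]]'

```text
time_s: 43.55
eef_pos: [572.8, -51.2, 42.9]
ee_rot: [-0.0, 0.898, 0.439, -0.0]
force: [0.4, -0.4, -2.1]
grip_width: 0.533
grip_force: 41.5
```

Emit:
apply_moves --targets '[[40, [0, 0, -1], [0, 0, 0]], [40, [0, 0, -2], [0, 0, 0]], [40, [0, 0, -3], [0, 0, 0]], [40, [0, 0, -3], [0, 0, 0]]]'

```text
time_s: 43.95
eef_pos: [573.0, -51.3, 41.4]
ee_rot: [0.0, 0.898, 0.439, 0.0]
force: [-3.1, 0.7, 8.7]
grip_width: 0.534
grip_force: 42.4
```

It rests on the foot, so it goes in the blue tray's near slot.

Emit:
apply_moves --targets '[[40, [0, 0, 15], [0, 0, 0]], [40, [0, 0, 35], [0, 0, 0]], [40, [0, 0, 60], [0, 0, 0]], [40, [0, 0, 85], [0, 0, 0]], [40, [0, 0, 111], [0, 0, 0]], [40, [-20, -23, 131], [0, 0, 0]], [40, [-48, -55, 151], [0, 0, 0]], [40, [-76, -88, 166], [0, 0, 0]], [40, [-104, -120, 180], [0, 0, 0]], [40, [-132, -152, 180], [0, 0, 0]], [40, [-160, -184, 180], [0, 0, 0]], [40, [-178, -205, 180], [0, 0, 0]], [40, [-186, -214, 180], [0, 0, 0]], [40, [-186, -214, 180], [0, 0, 0]], [40, [-186, -214, 180], [0, 0, 0]], [40, [-186, -214, 180], [0, 0, 0]]]'

```text
time_s: 45.55
eef_pos: [387.6, -264.4, 220.3]
ee_rot: [-0.0, 0.898, 0.44, 0.0]
force: [0.4, -0.4, -2.8]
grip_width: 0.531
grip_force: 41.4
```

Run:
```python
from h import *
s=ctrl.sense();print(s['eef_pos'],s['time_s']); shot('wrist','w17'); print(rim('w17','b')); print(inhand('w17',262)); print(tops('w17'));
```

```text
[ 387.61068676 -264.35731431  220.26249063] 45.55
(2833, ((437.2782287597656, -248.85012817382812), (119.45116424560547, 189.07814025878906), 0.894565761089325), np.float64(28.799896971826513))
('top z', np.float64(261.602795025918), 'c', 388.915177729209, -263.9621909922535, ((388.89898681640625, -263.9736633300781), (49.667781829833984, 46.1667594909668), 52.93604278564453))
[(array([481.,   4.]), array([ 577.4, -245.2]), 76.3, array([ 4.2, 27.6]), 52.2), (array([538.,  72.]), array([ 589.9, -311.2]), 76.2, array([47.2, 25.8]), 65.5), (array([351., 182.]), array([ 436.7, -293.6]), 76.5, array([45.8, 45.8]), 52.2)]
```

View pics/w17.png

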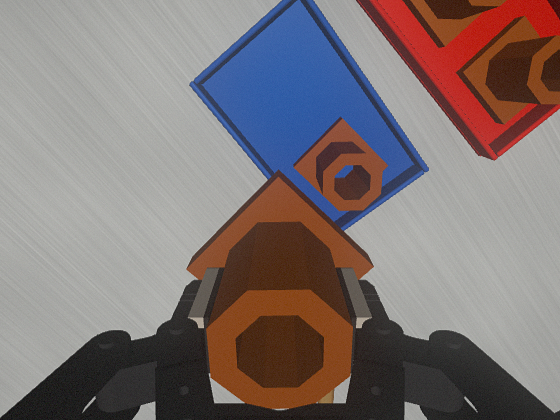

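The blue tray is unmoved, with its pillar at (351,182) and the near slot free around (265,75).

Emit:
apply_moves --targets '[[40, [20, 26, 0], [0, 0, 0]], [40, [40, 50, -10], [0, 0, 0]], [40, [48, 60, -50], [0, 0, 0]], [40, [48, 60, -85], [0, 0, 0]], [40, [48, 60, -115], [0, 0, 0]], [40, [48, 60, -140], [0, 0, 0]], [40, [48, 60, -160], [0, 0, 0]], [40, [48, 60, -172], [0, 0, 0]], [40, [48, 60, -179], [0, 0, 0]], [40, [48, 60, -182], [0, 0, 0]], [40, [48, 60, -184], [0, 0, 0]], [40, [48, 60, -185.5], [0, 0, 0]], [40, [48, 60, -185.5], [0, 0, 0]]]'

```text
time_s: 46.9
eef_pos: [435.1, -205.4, 35.1]
ee_rot: [0.0, 0.898, 0.439, 0.0]
force: [-0.6, 0.4, -1.3]
grip_width: 0.535
grip_force: 41.5
```

Emit:
apply_moves --targets '[[40, [0, 0, -0.5], [0, 0, 0]], [40, [0, 0, -0.8], [0, 0, 0]], [40, [0, 0, -0.8], [0, 0, 0]]]'

```text
time_s: 47.2
eef_pos: [435.0, -205.4, 34.5]
ee_rot: [0.0, 0.898, 0.439, 0.0]
force: [-1.3, 0.5, 5.3]
grip_width: 0.536
grip_force: 42.1
```

Contact with the tray floor. Release and retreat.

Emit:
apply_moves --targets '[[40, [0, 0, 0], [0, 0, 0]], [60, [0, 0, 0], [0, 0, 0]], [80, [0, 0, 0.5], [0, 0, 0]], [80, [0, 0, 0.5], [0, 0, 0]], [80, [0, 0, 0.5], [0, 0, 0]], [80, [0, 0, 6], [0, 0, 0]], [80, [0, 0, 25], [0, 0, 0]], [80, [0, 0, 55], [0, 0, 0]], [80, [0, 0, 90], [0, 0, 0]], [80, [0, 0, 130], [0, 0, 0]], [80, [0, 10, 170], [0, 0, 0]], [80, [0, 50, 210], [0, 0, 0]], [80, [0, 95, 220], [0, 0, 0]], [80, [0, 140, 220], [0, 0, 0]], [80, [0, 185, 220], [0, 0, 0]], [80, [0, 230, 220], [0, 0, 0]], [80, [0, 260, 220], [0, 0, 0]], [80, [0, 260, 220], [0, 0, 0]], [80, [0, 260, 220], [0, 0, 0]]]'

```text
time_s: 49.1
eef_pos: [434.8, 55.0, 254.3]
ee_rot: [0.0, 0.898, 0.44, 0.0]
force: [-0.6, 0.0, 0.0]
grip_width: 0.939
grip_force: 0.0
```

Run:
```python
from h import *
s=ctrl.sense();print(s['eef_pos'],s['time_s']); im,_=shot('top','top18'); print(rim('top18','b'),rim('top18','r')); 
cv2.imwrite('pics/c18.png',cv2.resize(im[80:300,150:510],None,fx=2.2,fy=2.2,interpolation=cv2.INTER_CUBIC))
```

```text
[434.80247164  54.95662439 254.26026236] 49.1
(336, ((435.879638671875, -248.75811767578125), (118.22270965576172, 190.64358520507812), 0.5590499639511108), np.float64(28.55802339178433)) (316, ((595.135986328125, -270.73870849609375), (118.27265930175781, 189.892333984375), 5.866517066955566), np.float64(28.208537808457777))
```

View pics/c18.png

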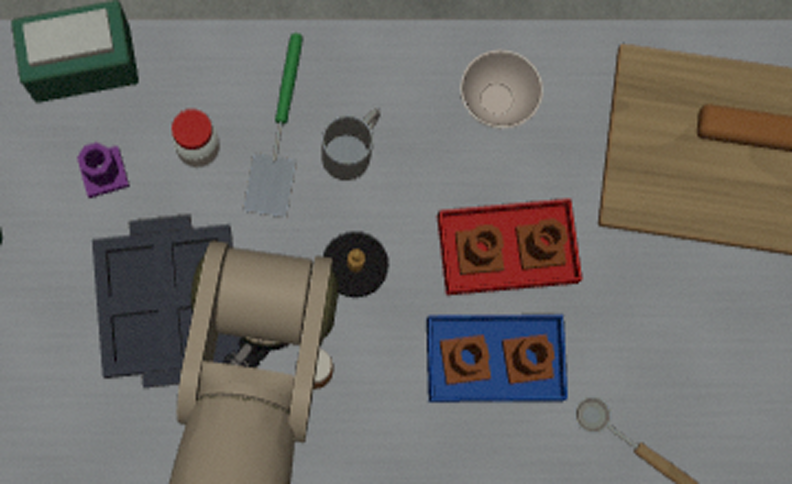

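The blue tray holds two clear pillars upright at (465,358) and (528,358). The red tray holds the two narrowed ones at (480,248) and (543,243). The bystanders in view are in place, and the arm is clear.

```bash
python3 -c "
from h import *
print(ctrl.finish_job())"
```

```text
the job is handed in; nothing more can be done
None
```

All four pillars were gauged one at a time: the two that went right down to the foot stand upright in the blue tray, the two that stopped on the shoulder are in the red tray, and the job is handed in (no verdict returned).

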